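Dock the manifold head and hold the purge coupler on its tilted nipple

ROBOT

A 6-joint arm with a two-finger parallel gripper is mounted at the origin on a cart in front of the work surface, level with it; the furniture and walls round the work are solid. World frame = base frame: x ahead of the robot, y to its left, z up, the work surface at z = 0. Lengths are in mm, angles in rad, forces in N, time in s.
With the tool pointing down it reaches from about 350 to 975 mm from the base axis. Payload 7.1 kg.
Tool frame: the origin (TCP) lies between the finger pads; the fingertips stand 19 mm ahead of it and the grasp point (between the pads) is the TCP; y points along the fingers, z is the direction in which the jaws open and shut, and the axes are right-handed (so a half turn about y gives the same grasp; the last joint's range is limited). The gripper opens to 88 mm and grips with 3 to 60 N. Pads are 20 mm wide; open, the fingers measure 115 mm over their backs; the gripper's body (75 mm by 178 mm) begins 61 mm behind the grasp point.
Start: joints at [-1.168, 0.423, 1.63, -0, 1.089, -0.019], TCP at [255.892, -570.197, 241.675] pointing down, gripper open.
Joint ranges: [-3, 3], [-0.9, 2.11], [0.09, 2.58], [-1.31, 4.45], [0.11, 2.69], [-2.54, 2.54]. Speed limits (rad/s): [2.39, 2.39, 3.01, 3.14, 3.14, 3.14].

INTERFACE

Orientations are given as a rotation vector (axis times angle).
In Python, from workcell import ctrl gives the robot as it stands.
- The arm moves only by the tool servo_tool, never from a script. Its argument "moves" is text: rows parted by semicolons, each of 6 numbers parted by spaces: the shift along the world's x, y, z in m, then the turn, a rotation vector about the world's x, y, z in degrees. A call has 1 to 8 rows; each row is the pose to reach, as a shift and turn from the pose commanded when the call began; what a row does not reach only later rows make up. A row lasts 1/8 s, in which the tool goes at most 62.5 mm and 10.7 degrees, less where a joint would pass 70% of its speed; a pose out of reach is approached as far as the arm can. A call with a gripper value outside its range is refused whole. "hand" is the closure in counts, from 0 (fully open) to 255 (shut), set as the call begins (left out, the last holds). The fingers move at their own pace and stop on an object; the grip force is fixed at half the most. Time passes only in rows, so rows that repeat a pose let the fingers close. It gives the time, the measured TCP pose, the force and the opening at its end, in the units of the state.
- ctrl.get_obs(): the state, without advancing time (a new reading comes with each control period).
- ctrl.get_image(name): name is "side" or "top"; returns a dict with "pixels" (384x512x3 uint8, red, green, blue), "depth" (384x512 float32, mm along the optical axis (not along the pixel's ray), 0 where there is no reading), "vertical_fov" (degrees; the focal length in pixels is half the picture's height over the tangent of half this angle, whatever the lens; pixels are square), "cx", "cy" (the principal point, pixels), "xyz" and "attitude" of the camera in the world. Camera axes: x right, y up, looking along -z (the intrinsics and any distortion apply to the point x, -y, -z); pixel columns grow to the right and rows downward; lengths in mm; the calibration is good to about 2 mm. A picture is of the moment at which its call begins.
- ctrl.close_job(): hands the job in, once; it reports no verdict.
The state is a dict: "t": time; "qpos": joint angles; "qvel": joint speeds; "joint_torque": joint torques, N m; "ee_pos": TCP position; "orientation": TCP orientation; "ft_force": force on the tool from outside, world axes, zero at the start; "moment": the same for the moment, N m; "width": finger opening in mm.
Only numpy, scipy, OpenCV 4.12 (cv2) and the standard library are available. Lean on these libraries where they do the work, as an engineer would, in place of code of your own. Each camera call takes 0.05 s, during which the arm holds its last target.

TASK

Seat the metal manifold head fully down in the pocket of its dock, with its tilted nipple leaning towards the robot, and let go of it. Then take the purge coupler and press it squarely onto the nipple until it snaps and its mouth sits flush on the seat round the nipple. Finish while still gripping the coupler and holding it fully pressed down against the spring, and leave the mouse, the dropper bottle and the petri dish undisturbed.

Things in the scene. Friction and masses are not known exactly. Their poses are not given: they have to be found in the camera images.
- head_post (a point): Manifold head, aluminium, 420 g. Foot 89.5 (x) x 43.5 (y) x 16 mm; near its +x end an upright post 28 (x) x 40 (y) mm, top 67 mm above the foot's underside: grip it across y. Tilted nipple at the -x end, under 70 mm high. Point: centre of the post, 50 mm above the foot's underside, 22 mm to +x of the foot's centre. x along the foot, z up. Starts standing, nipple towards the robot.
- dock_pocket (a point): Dock: grey plate 126 (x) x 80 (y) x 18 mm fixed to the worktop; pocket 94 x 48 mm, 10 mm deep, chamfered, for the head's foot (2 mm play each side). Point: centre of the pocket's floor, 8 mm above the worktop; x along its length, away from the robot, z up. Seated, the centre of the foot's underside is at this point and the head's x along this x.
- nipple_seat (a point): Nipple on the head: steel stem 16 mm thick, 32 mm long, tapered tip, leaning 25 deg to the head's -x; two spring balls 18.5 mm up stick out 4 mm at either side; a valve pin 7 mm thick stands 9 mm out of the tip. Point: centre of the flat round seat (34 mm wide) at the stem's foot, 20 mm to -x of the foot's centre and 30 mm above its underside; z out along the stem.
- valve_pin (a joint): How far the valve pin at the nipple's tip is pressed in, m: 0 = out; 0.007 with the coupler's mouth on the seat. Its spring pushes back with about 6 N at first, 10 to 11 N fully pressed.
- coupler_grip (a point): Purge coupler, 160 g, 101 mm high: round steel sleeve 34 mm thick, open mouth below; flange 42 mm wide 47 to 51 mm above the mouth; above it a square ribbed grip 26 x 26 mm, 51 to 95 mm above the mouth. Starts upright on its mouth. Point: centre of the grip, on the axis, 74 mm above the mouth; x and y square to the grip's flats, z along the axis away from the mouth.
- coupler_mouth (a point): Centre of the coupler's mouth rim; z along its axis towards the grip. Bore 19 mm wide, 34 mm deep, funnel 27 mm wide at the rim. Pushed along the stem it meets the balls with the mouth some 18 mm from the seat, passes them with about 10 N, snaps about 8 mm from the seat, then meets the valve pin; home with the rim on the seat (hard stop). Let go, it springs back some 6 mm but stays on.
- mouse: Computer mouse, 108 x 58 x 36 mm, bystander.
- dropper_bottle: Small dropper bottle, 34 mm in diameter, 102 mm high, standing; bystander.
- dish: Closed petri dish, 93 mm in diameter, 17 mm high; bystander.

How it is judged (in metres and radians):
On the way:
1. the head is seated down in the dock's pocket, nipple towards the robot, and let go (height (world z) of head_post below 0.06 m and x of head_post in the frame of dock_pocket between 0.018 and 0.026 m and y of head_post in the frame of dock_pocket between -0.004 and 0.004 m and angle between the x axis of head_post and the x axis of dock_pocket, either way round below 0.09 rad and angle between head_post's own z axis and vertical below 0.04 rad and contact force between the fingers and head below 0.2 N), for 0.2 s.
At the end, for the whole second after the job is handed in: Head in the pocket (4 mm along and across, under 3 deg tilt). Coupler snapped over the nipple, square within 5 deg, mouth within 2 mm of the seat (4 mm in all), valve pin in over 5 mm, and the fingers still on the coupler with over 3 N (height (world z) of head_post below 0.0605 m and x of head_post in the frame of dock_pocket between 0.018 and 0.026 m and y of head_post in the frame of dock_pocket between -0.004 and 0.004 m and angle between head_post's own z axis and vertical below 0.05 rad and value of joint valve_pin above 0.005 m and z of coupler_mouth in the frame of nipple_seat below 0.002 m and distance between coupler_mouth and nipple_seat below 0.004 m and angle between the z axis of coupler_mouth and the z axis of nipple_seat, either way round below 0.09 rad and contact force between the fingers and coupler above 3 N); the arm keeps its last pose, push and grip.
It fails at once if the mouse, dropper bottle or petri dish is disturbed (moved over 15 mm or the bottle tipped) (distance of any of mouse, dropper_bottle, dish from where it was at the start of the episode above 0.015 m or angle between dropper_bottle's own z axis and vertical above 0.3 rad).
It also fails if it takes over 58 s, if anything falls off the work surface, if the arm or the gripper's body presses on something with over 40 N, if the wrist force passes 120 N, or if a joint passes its speed limit or range.

## Working session

There is one attempt and no reset: what is moved stays moved. The work goes in short steps, Python scripts to look and compute and a tool call to move; the robot and the scene stay as the last step left them, time stands still between calls to the robot, and variables do not carry over. Pictures are saved under pics/ and viewed, and the job is handed in when it is done.

Besides the shell and the picture viewer there is one more tool, called by a JSON object that holds its "fn" and its "kwargs". servo_tool: Moves the arm, as the interface text tells. Its arguments: {"type":"object","properties":{"moves":{"type":"string"},"hand":{"type":"number"}},"required":["moves"]}

```bash
mkdir -p pics; ls
cat > h.py <<'E'
from workcell import ctrl
import numpy as np, cv2
from scipy.spatial.transform import Rotation as R
E
python3 - <<'E'
from h import *
o=ctrl.get_obs()
for k,v in o.items(): print(k,v)
for n in ["side","top"]:
    im=ctrl.get_image(n)
    cv2.imwrite(f"pics/{n}0.png",im["pixels"][:,:,::-1])
    np.savez(f"{n}0.npz",**im)
    print({k:v for k,v in im.items() if k not in("pixels","depth")})
E
```

```text
pics
t 0.0
qpos [-1.16802855e+00  4.23823743e-01  1.63069104e+00 -2.64925011e-06
  1.08864624e+00 -1.89949907e-02]
qvel [ 0.00173239 -0.00164452  0.00030299  0.00150444 -0.00209813 -0.00062628]
joint_torque [-2.43969371e-04 -5.44638133e+01 -2.73663890e+01  6.43444830e-02
  2.28288292e-02 -1.18322064e-04]
ee_pos [ 255.66860315 -569.71908664  240.91196454]
orientation [-0.4260409   1.99037703 -1.98724663]
ft_force [0.01205179 0.42711659 0.13012767]
moment [ 0.03100776  0.02834529 -0.03513544]
width 87.32008602908577
{'vertical_fov': 42.12397567282798, 'cx': 258.1273471180816, 'cy': 191.87641230307997, 'xyz': array([  126.05028729, -1600.14888333,   982.33773099]), 'attitude': array([ 1.03243616, -0.14985716, -0.25279101])}
{'vertical_fov': 54.05232786092375, 'cx': 256.40699403561786, 'cy': 189.777845575089, 'xyz': array([ 347.937343  , -116.47252366, 1163.18277689]), 'attitude': array([ 0.16671634, -0.16847538, -1.60266586])}
```

View pics/side0.png

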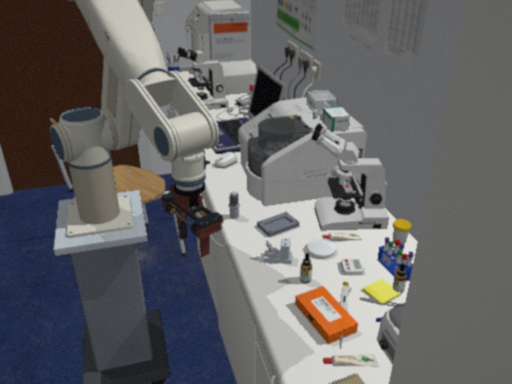

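View pics/top0.png

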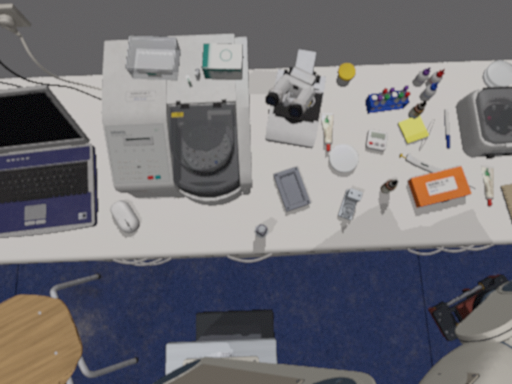

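The top view shows the coupler at (261,230), dock at (291,189), head at (350,205), dish at (343,158), bottle at (389,185) and mouse at (125,215). I'll zoom in with the point cloud.

```bash
cat >> h.py <<'E'
def cloud(im):
    h,w=im["depth"].shape; f=h/2/np.tan(np.radians(float(im["vertical_fov"]))/2)
    u,v=np.meshgrid(np.arange(w),np.arange(h)); d=im["depth"].astype(float)
    p=np.stack([(u-im["cx"])/f*d,-(v-im["cy"])/f*d,-d],-1)
    return p@R.from_rotvec(im["attitude"]).as_matrix().T+im["xyz"]
def proj(im,P):
    h=im["depth"].shape[0]; f=h/2/np.tan(np.radians(float(im["vertical_fov"]))/2)
    p=(np.asarray(P)-im["xyz"])@R.from_rotvec(im["attitude"]).as_matrix()
    return np.stack([im["cx"]+f*p[...,0]/-p[...,2],im["cy"]-f*p[...,1]/-p[...,2]],-1)
E
python3 - <<'E'
from h import *
for n,(x0,x1,y0,y1) in {"top":(230,410,135,250),"side":(210,340,180,290)}.items():
    im=np.load(f"{n}0.npz"); C=cloud(im)
    c=im["pixels"][y0:y1,x0:x1,::-1]
    cv2.imwrite(f"pics/{n}0z.png",cv2.resize(c,None,fx=4.4,fy=4.4,interpolation=cv2.INTER_CUBIC))
    np.set_printoptions(precision=1,suppress=True)
    pts={"top":[(261,230),(291,189),(350,205),(343,158),(389,185),(330,220),(275,240),(270,200)],"side":[(234,199),(278,225),(285,245),(320,247),(306,265),(245,240)]}[n]
    for u,v in pts: print(n,u,v,C[v,u])
E
```

```text
top 261 230 [ 460.4 -130.6  100.8]
top 291 189 [ 595.  -231.1    8.9]
top 350 205 [ 532.8 -404.7   35. ]
top 343 158 [ 688.  -401.4   14.5]
top 389 185 [ 583.1 -517.8   68.2]
top 330 220 [ 493.9 -347.4   -0.4]
top 275 240 [ 438.7 -173.7   -1. ]
top 270 200 [ 563.7 -163.9    2.5]
side 234 199 [ 461.7 -146.3   78.8]
side 278 225 [ 593.  -244.8    9.4]
side 285 245 [ 552.1 -434.9   67.3]
side 320 247 [ 681.1 -410.8   16.2]
side 306 265 [ 582.5 -536.8   61.5]
side 245 240 [ 465.1 -281.1   -3.9]
```

View pics/top0z.png

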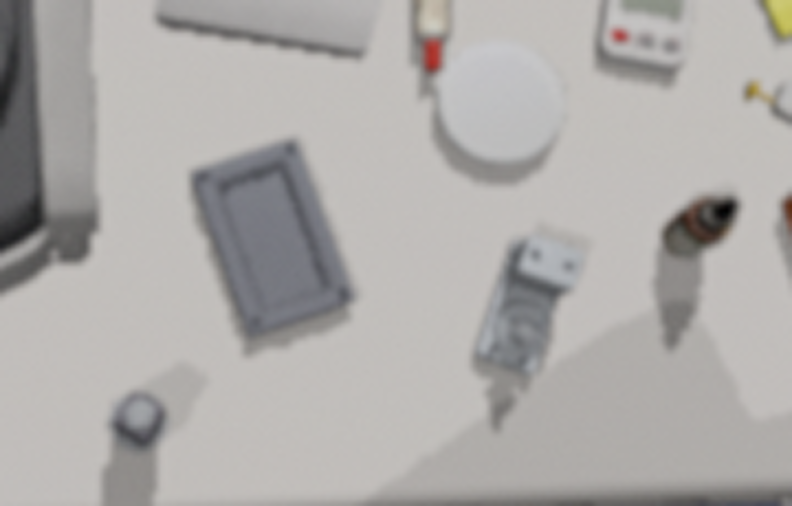

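View pics/side0z.png

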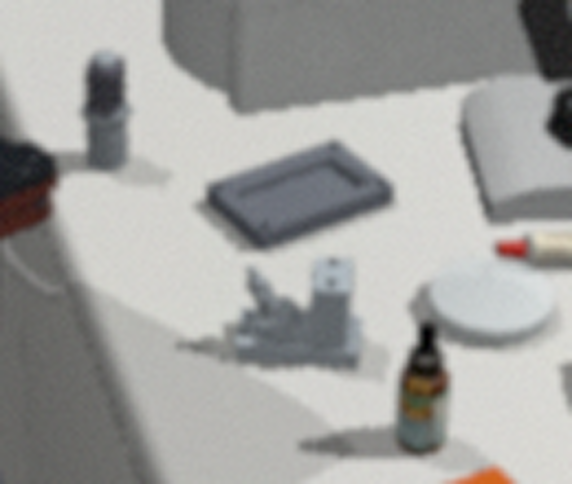

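```bash
cat >> h.py <<'E'
def ortho(im,z,xr,yr,s=0.25):
    # image: up=+x, left=+y ; s mm per px
    xs=np.arange(xr[1],xr[0],-s); ys=np.arange(yr[1],yr[0],-s)
    Y,X=np.meshgrid(ys,xs); uv=proj(im,np.stack([X,Y,np.full_like(X,z)],-1)).astype(np.float32)
    return cv2.remap(im["pixels"][:,:,::-1].copy(),uv[...,0],uv[...,1],cv2.INTER_CUBIC),cv2.remap(im["depth"],uv[...,0],uv[...,1],cv2.INTER_NEAREST)
E
python3 - <<'E'
from h import *
im=np.load("top0.npz"); C=cloud(im)
np.set_printoptions(precision=0,suppress=True,linewidth=220)
print(C[184:196:2,280:306:2,2])
print("post",C[186:200,344:366,2])
print("cp",C[222:240,252:270,2])
print("table std",C[215:235,290:320,2].mean(),C[215:235,290:320,2].std())
A,_=ortho(im,18,(510,670),(-310,-150)); B,_=ortho(im,67,(480,620),(-470,-350)); D,_=ortho(im,101,(420,500),(-180,-90))
print(A.shape,B.shape,D.shape)
def grid(I,xr,yr,s=.25):
    for x in range(int(xr[0]),int(xr[1]),20): cv2.line(I,(0,int((xr[1]-x)/s)),(I.shape[1],int((xr[1]-x)/s)),(0,0,255),1)
    for y in range(int(yr[0]),int(yr[1]),20): cv2.line(I,(int((yr[1]-y)/s),0),(int((yr[1]-y)/s),I.shape[0]),(0,0,255),1)
    return I
cv2.imwrite("pics/A.png",cv2.resize(A,None,fx=.9,fy=.9));cv2.imwrite("pics/B.png",B);cv2.imwrite("pics/D.png",D)
E
```

```text
[[16. 17. 10. 10. 12. 11.  9. 10.  7. 11. 20. 21. -1.]
 [15. 18. 10.  9. 10. 10.  5.  6.  7.  8. 15. 19. 17.]
 [17. 16.  9.  8.  9.  6. 11.  8.  5.  5. 11. 21. 23.]
 [18. 18. 10.  9. 11.  7.  7.  9. 10.  8.  6. 16. 21.]
 [18. 17. 19.  7.  7.  5.  8.  9.  9.  7. 11. 16. 17.]
 [ 5. 18. 15.  8.  8. 11.  6.  9.  7.  8.  5. 16. 21.]]
post [[   2.   -0.   -1.    0.    1.    2.   -1.    0.   -1.   -1.   -3.    2.   -3.    1.    2.   -1.   -3.   -1.   -4.   -1.    0.   -2.]
 [  -5.   -2.    2.    1.   -1.   -1.    5.    1.    2.    1.   -3.   -2.    1.    0.    5.   -1.    1.    2.    1.   -4.   -1.    0.]
 [  -0.    4.   -3.    4.   -2.   -2.   69.   61.   61.   -0.    1.   -3.    3.   -0.   -2.    2.    2.    1.   -3.    0.   -0.   -1.]
 [   2.    3.   13.   18.   16.   58.   64.   70.   69.   67.   70.   68.   -2.   -2.   -3.   -2.   -2.    1.   -1.   -0.   -1.    0.]
 [   5.   -5.   16.   15.   50.   63.   68.   66.   68.   63.   69.   66.   66.   69.   -2.   -1.   -1.    0.    3.   -4.    2.    1.]
 [  -0.    8.   15.   36.   49.   65.   67.   67.   69.   70.   67.   65.   66.   67.   6
[... 2516 characters left out ...]
.   93.   95.   88.   51.   50.   52.   51.   -0.    2.]
 [   0.    1.    1.   -1.   47.   49.   52.   54.   49.   62.   82.   72.   48.   50.   49.    1.   -1.   -1.]
 [  -1.    0.   -5.    1.    0.   46.   51.   50.   49.   49.   52.   54.   47.   52.    3.    1.    1.   -3.]
 [  -3.    0.    3.    5.    1.   -3.    0.   -3.   49.   53.   49.   47.   -0.   -1.   -2.   -0.   -3.   -3.]
 [  -2.    2.   -3.   -1.   -0.   -0.   -1.    0.    0.   -1.   -0.   -2.    4.   -1.   -2.    3.   -3.    3.]
 [  -3.    1.    1.   -2.    0.   -1.   -5.   -2.    2.    2.   -3.   -0.    1.    4.    2.    1.    2.   -0.]]
table std 5.684027071385984 82.08709726371205
(640, 640, 3) (560, 480, 3) (320, 360, 3)
```

View pics/A.png

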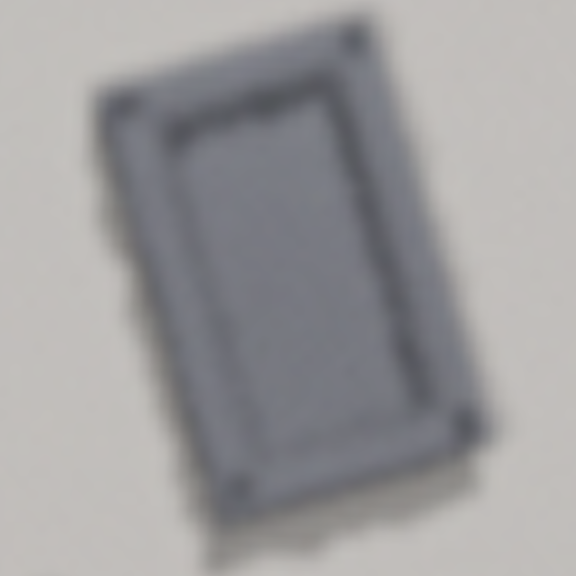

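View pics/B.png

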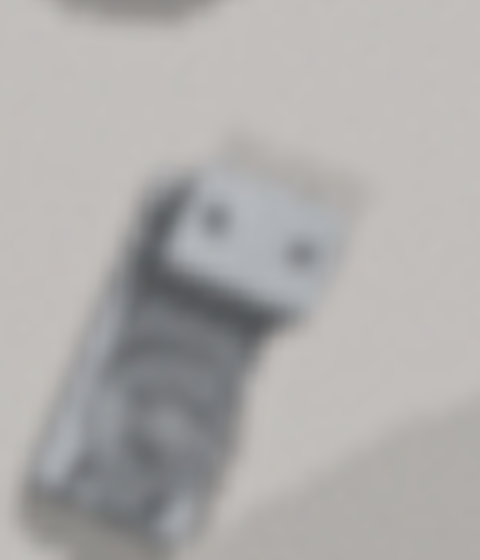

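View pics/D.png

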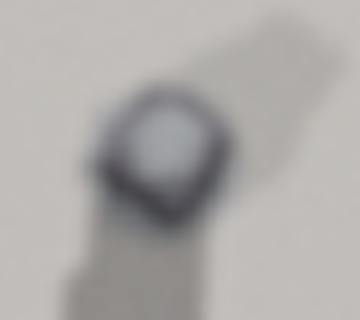

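```bash
cat >> h.py <<'E'
def box(x0,x1,y0,y1,z0,z1): return ("b",x0,x1,y0,y1,z0,z1)
DOCK=[box(-63,63,-40,40,0,8),box(-63,-47,-40,40,0,18),box(47,63,-40,40,0,18),box(-63,63,-40,-24,0,18),box(-63,63,24,40,0,18)]
HEAD=[box(-44.75,44.75,-21.75,21.75,0,16),box(8,36,-20,20,0,67)]
COUP=[("c",17,0,47),("c",21,47,51),box(-13,13,-13,13,51,95),("c",9.5,95,101)]
def render(im,prims,T,roi):
    """T: 4x4 model pose. depth image of prims + table in roi (u0,u1,v0,v1)"""
    h=384; f=h/2/np.tan(np.radians(float(im["vertical_fov"]))/2)
    u,v=np.meshgrid(np.arange(roi[0],roi[1]),np.arange(roi[2],roi[3]))
    d=np.stack([(u-im["cx"])/f,-(v-im["cy"])/f,-np.ones(u.shape)],-1)@R.from_rotvec(im["attitude"]).as_matrix().T
    o=np.asarray(im["xyz"],float)
    t=-o[2]/d[...,2]
    Rm=T[:3,:3]; o2=Rm.T@(o-T[:3,3]); d2=d@Rm
    for p in prims:
        with np.errstate(all="ignore"):
            if p[0]=="b":
                lo=np.array(p[1::2]);hi=np.array(p[2::2])
                a=(lo-o2)/d2;b=(hi-o2)/d2
                tn=np.minimum(a,b).max(-1);tf=np.maximum(a,b).min(-1)
            else:
                r,z0,z1=p[1:]
                A=d2[...,0]**2+d2[...,1]**2;B=o2[0]*d2[...,0]+o2[1]*d2[...,1];Cc=o2[0]**2+o2[1]**2-r*r
                s=np.sqrt(np.maximum(B*B-A*Cc,0)); bad=B*B-A*Cc<0
                za=(z0-o2[2])/d2[...,2];zb=(z1-o2[2])/d2[...,2]
                tn=np.maximum((-B-s)/A,np.minimum(za,zb));tf=np.minimum((-B+s)/A,np.maximum(za,zb));tn=np.where(bad,1e9,tn)
        t=np.where((tn<tf)&(tn>0)&(tn<t),tn,t)
    return t
def pose(x,y,yaw,z=0):
    T=np.eye(4);T[:3,:3]=R.from_euler("z",yaw).as_matrix();T[:3,3]=x,y,z;return T
from scipy.optimize import minimize
def fit(im,prims,p0,rad,z=0,zr=(0,110),clip=15):
    q=proj(im,np.array([[p0[0]+a*rad,p0[1]+b*rad,c] for a in(-1,1) for b in(-1,1) for c in zr]))
    roi=(max(0,int(q[:,0].min())),min(512,int(q[:,0].max())+1),max(0,int(q[:,1].min())),min(384,int(q[:,1].max())+1))
    D=im["depth"][roi[2]:roi[3],roi[0]:roi[1]]
    def cost(p):
        e=np.abs(render(im,prims,pose(p[0],p[1],p[2]/100,z),roi)-D)
        return np.minimum(e,clip)[D>0].mean()
    best=None
    for k in range(4):
        s=np.diag([8,8,15])*(1 if k<2 else .3)*(1 if k%2 else -1)
        x=np.array([p0[0],p0[1],p0[2]*100]) if best is None else best.x
        r=minimize(cost,x,method="Nelder-Mead",options=dict(initial_simplex=np.vstack([x,x+s]),xatol=.05,fatol=1e-5))
        if best is None or r.fun<best.fun: best=r
    return np.array([best.x[0],best.x[1],best.x[2]/100]),best.fun
E
cat > m.py <<'E'
from h import *
np.set_printoptions(precision=3,suppress=True)
for n in("top","side"):
    im=np.load(f"{n}0.npz")
    print(n,"dock",*fit(im,DOCK,(594,-231,.27),85,zr=(0,18)))
    print(n,"head",*fit(im,HEAD,(530,-405,-.33),60,zr=(0,67)))
    print(n,"coup",*fit(im,COUP,(455,-130,.6),30,zr=(0,101)))
E
python3 m.py
```

```text
top dock [ 597.804 -232.558    0.286] 1.8718142602641943
top head [ 540.868 -406.535   -0.399] 2.456599055057282
top coup [ 465.172 -131.561    0.96 ] 1.925159386405106
side dock [ 596.675 -234.073    0.279] 4.138493165385087
side head [ 539.895 -406.871   -0.391] 4.480700225919903
side coup [ 464.816 -131.639    0.974] 4.162079573546097
```

Run:
```python
from h import *
np.set_printoptions(precision=3,suppress=True)
o=ctrl.get_obs();M=R.from_rotvec(o["orientation"]).as_matrix();print(M)
print("jaw yaw",np.degrees(np.arctan2(M[1,2],M[0,2])))
im=np.load("top0.npz");C=cloud(im).reshape(-1,3)
def near(c,r,zm):
    d=np.hypot(C[:,0]-c[0],C[:,1]-c[1]);m=(d<r)&(C[:,2]>zm)&(C[:,2]<500);return m
m=near((465,-132),190,40)&~near((465,-132),40,0)
P=C[m];print(len(P)); 
if len(P): print("x",P[:,0].min(),"ymin",P[:,1].min(),"zmax",P[:,2].max()); i=np.argsort(np.hypot(P[:,0]-465,P[:,1]+132))[:5];print(P[i])
print("dock yaw deg",np.degrees(.284),"head",np.degrees(-.396),"coup",np.degrees(.965)-90)
# centrifuge heights near dock
m=near((597,-233),260,60);P=C[m];i=np.argsort(np.hypot(P[:,0]-597,P[:,1]+233))[::40][:12];print(P[i])
print("bottle",C[near((583,-525),50,40)].mean(0))
```

```text
[[-0.912 -0.001  0.409]
 [-0.409  0.001 -0.912]
 [-0.    -1.    -0.001]]
jaw yaw -65.83475746111237
2005
x 550.8690602638612 ymin -110.62134358680181 zmax 275.2792396822257
[[ 581.195 -107.594  158.619]
 [ 581.819 -109.769  117.738]
 [ 581.979 -110.131  142.486]
 [ 581.642 -107.368  144.426]
 [ 581.349 -104.854  158.413]]
dock yaw deg 16.272001381715377 head -22.689128687180602 coup -34.70957276987556
[[ 703.463 -224.599  320.641]
 [ 711.771 -236.033  329.771]
 [ 717.287 -228.075  340.73 ]
 [ 721.142 -237.087  325.825]
 [ 581.957 -107.142  130.485]
 [ 621.918 -106.988  195.669]
 [ 618.439 -104.267  198.599]
 [ 611.914 -101.244  192.668]
 [ 600.397  -97.968  184.389]
 [ 582.425  -96.24   142.897]
 [ 623.89   -96.509  199.889]
 [ 736.778 -216.393  327.104]]
bottle [ 584.876 -522.683   69.692]
```

{"fn": "servo_tool", "kwargs": {"moves": "0.044 0.022 -0.005 0 0 -7; 0.088 0.044 -0.015 0 0 -14; 0.132 0.066 -0.03 0 0 -21; 0.176 0.088 -0.045 0 0 -28; 0.22 0.11 -0.06 0 0 -35; 0.262 0.133 -0.075 0 0 -41; 0.305 0.155 -0.09 0 0 -46.8; 0.305 0.155 -0.09 0 0 -46.8", "hand": 0}}

```text
t: 1.1
ee_pos: [562.7, -412.6, 149.6]
orientation: [-0.396, -2.007, 2.004]
ft_force: [-0.7, -0.2, -0.3]
width: 87.7
```

Run:
```python
from h import *
np.set_printoptions(precision=3,suppress=True)
for n in("top","side"):
    im=ctrl.get_image(n);np.savez(f"{n}1.npz",**im)
    cv2.imwrite(f"pics/{n}1.png",im["pixels"][:,:,::-1])
    if n=="side": cv2.imwrite("pics/side1z.png",cv2.resize(im["pixels"][150:290,200:360,::-1],None,fx=4,fy=4,interpolation=cv2.INTER_CUBIC))
    o=ctrl.get_obs();M=R.from_rotvec(o["orientation"]).as_matrix();print(o["t"],o["ee_pos"],o["qpos"],np.degrees(np.arctan2(M[1,2],M[0,2])),M[:,1])
```

```text
1.15 [ 561.412 -413.784  150.362] [-0.652  0.629  1.511 -0.     1.003  1.31 ] -112.44223318669772 [-0.002  0.001 -1.   ]
1.2 [ 560.639 -414.711  151.011] [-0.654  0.628  1.512 -0.     1.004  1.31 ] -112.51064548699684 [-0.001  0.001 -1.   ]
```

View pics/side1z.png

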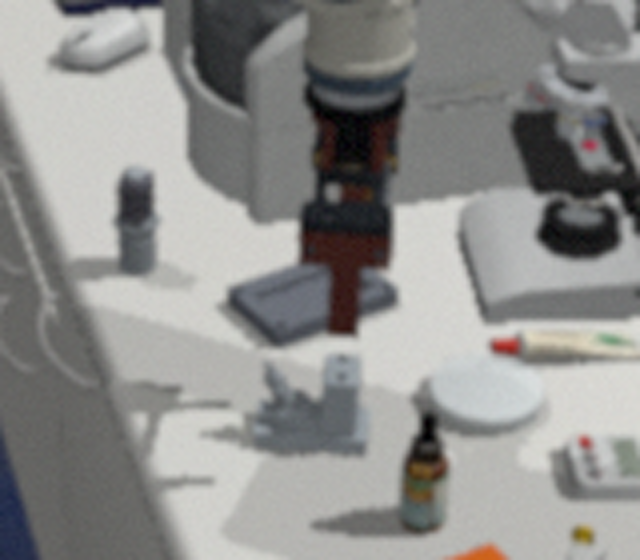

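View pics/top1.png

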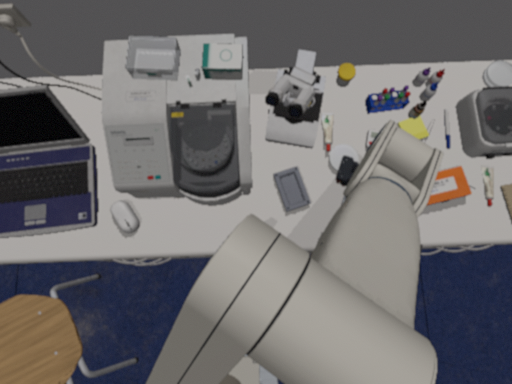

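{"fn": "servo_tool", "kwargs": {"moves": "0 0 -0.03 0 0 0; 0 0 -0.06 0 0 0; 0 0 -0.085 0 0 0; 0 0 -0.102 0 0 0; 0 0 -0.102 0 0 0; 0 0 -0.102 0 0 0"}}

```text
t: 1.95
ee_pos: [561.2, -416.0, 50.8]
orientation: [-0.403, -2.004, 2.006]
ft_force: [1.1, 1.0, -0.5]
width: 87.7
```

{"fn": "servo_tool", "kwargs": {"moves": "0 0 0 0 0 0; 0 0 0 0 0 0; 0 0 0 0 0 0; 0 0 0 0 0 0; 0 0 0 0 0 0; 0 0 0 0 0 0", "hand": 255}}

```text
t: 2.7
ee_pos: [560.9, -415.1, 49.7]
orientation: [-0.401, -2.005, 2.005]
ft_force: [-0.0, 0.1, -0.4]
width: 39.9
```

{"fn": "servo_tool", "kwargs": {"moves": "0 0 0.03 0 0 0; 0 0 0.06 0 0 5; 0.005 0.03 0.08 0 0 12; 0.018 0.07 0.08 0 0 20; 0.032 0.11 0.08 0 0 28; 0.046 0.15 0.08 0 0 34; 0.057 0.188 0.08 0 0 38.8; 0.057 0.188 0.08 0 0 38.8"}}

```text
t: 3.7
ee_pos: [617.8, -224.1, 128.7]
orientation: [-0.3, 2.07, -2.067]
ft_force: [-0.3, -0.1, -4.3]
width: 39.5
```

{"fn": "servo_tool", "kwargs": {"moves": "0 0 0 0 0 0; 0 0 0 0 0 0; 0 0 -0.02 0 0 0; 0 0 -0.04 0 0 0; 0 0 -0.04 0 0 0; 0 0 -0.04 0 0 0"}}

```text
t: 4.45
ee_pos: [617.8, -227.3, 89.2]
orientation: [-0.294, 2.071, -2.07]
ft_force: [0.8, -0.7, -4.2]
width: 40.0
```

Run:
```python
from h import *
np.set_printoptions(precision=3,suppress=True)
for n in("top","side"):
    im=ctrl.get_image(n);np.savez(f"{n}2.npz",**im)
    r=(170,330,150,270) if n=="side" else (230,390,130,250)
    cv2.imwrite(f"pics/{n}2z.png",cv2.resize(im["pixels"][r[2]:r[3],r[0]:r[1],::-1],None,fx=5,fy=5,interpolation=cv2.INTER_CUBIC))
o=ctrl.get_obs();M=R.from_rotvec(o["orientation"]).as_matrix();print(o["t"],o["ee_pos"],o["qpos"],np.degrees(np.arctan2(M[1,2],M[0,2])),M[:,1],o["ft_force"],o["width"])
```

```text
4.55 [ 618.357 -227.356   90.132] [-0.37   0.658  1.631 -0.     0.852  0.918] -73.83257975902043 [ 0.001 -0.    -1.   ] [ 0.767  0.281 -4.348] 39.948604029339535
```

View pics/side2z.png

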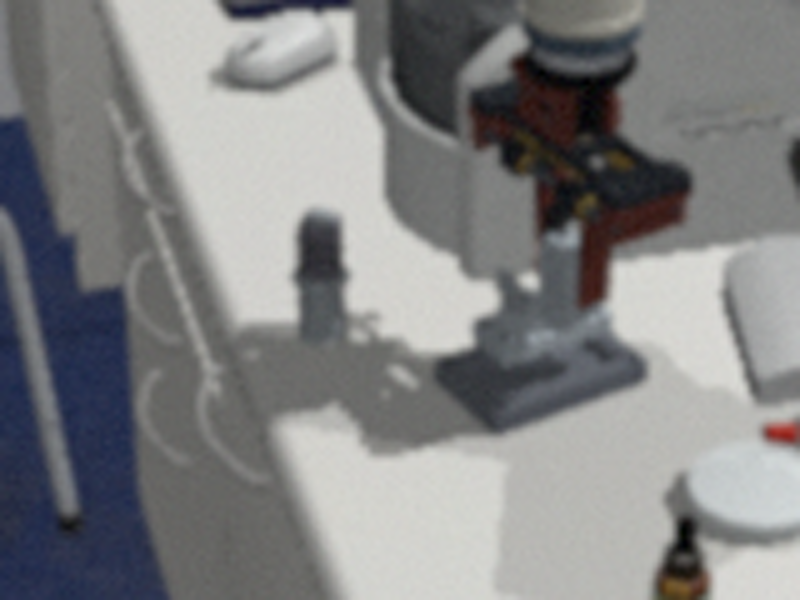

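View pics/top2z.png

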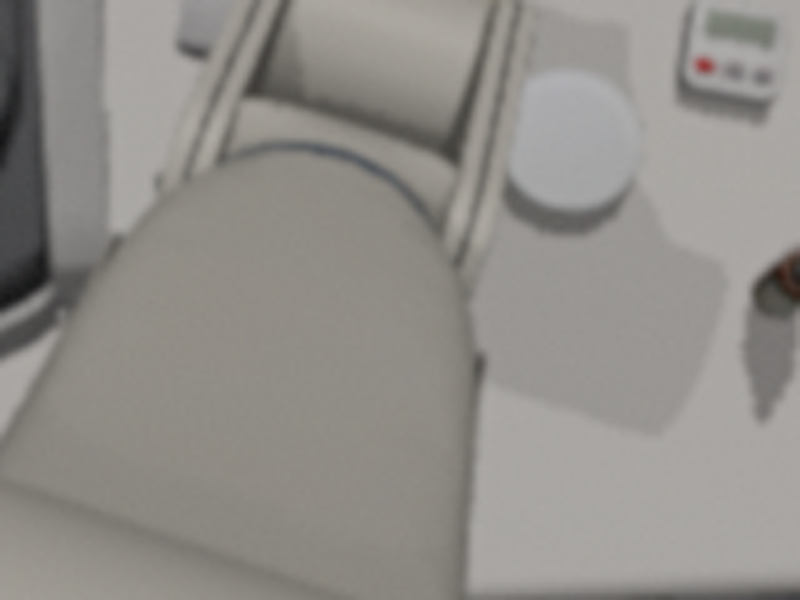

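{"fn": "servo_tool", "kwargs": {"moves": "0 0 -0.01 0 0 0; 0 0 -0.016 0 0 0; 0 0 -0.02 0 0 0; 0 0 -0.024 0 0 0; 0 0 -0.027 0 0 0; 0 0 -0.027 0 0 0"}}

```text
t: 5.3
ee_pos: [617.8, -227.2, 62.4]
orientation: [-0.294, 2.071, -2.07]
ft_force: [-1.2, -0.1, -5.0]
width: 40.1
```

{"fn": "servo_tool", "kwargs": {"moves": "0 0 -0.002 0 0 0; 0 0 -0.004 0 0 0; 0 0 -0.005 0 0 0; 0 0 -0.005 0 0 0"}}

```text
t: 5.8
ee_pos: [617.9, -227.2, 57.7]
orientation: [-0.294, 2.07, -2.07]
ft_force: [-0.5, -0.2, -5.6]
width: 39.8
```

{"fn": "servo_tool", "kwargs": {"moves": "0 0 -0.001 0 0 0; 0 0 -0.002 0 0 0; 0 0 -0.002 0 0 0"}}

```text
t: 6.18
ee_pos: [618.0, -227.2, 57.6]
orientation: [-0.294, 2.07, -2.07]
ft_force: [-5.3, 2.7, 12.1]
width: 39.9
```

{"fn": "servo_tool", "kwargs": {"moves": "0 0 0.001 0 0 0; 0 0 0.001 0 0 0; 0 0 0.001 0 0 0; 0 0 0.001 0 0 0; 0 0 0.001 0 0 0; 0 0 0.001 0 0 0", "hand": 0}}

```text
t: 6.92
ee_pos: [617.9, -227.2, 56.6]
orientation: [-0.294, 2.07, -2.07]
ft_force: [-0.4, -0.1, 0.1]
width: 87.7
```

{"fn": "servo_tool", "kwargs": {"moves": "0 0 0.03 0 0 0; 0 0 0.06 0 0 0; -0.015 0.008 0.09 0 0 6; -0.05 0.03 0.103 0 0 15; -0.085 0.053 0.103 0 0 24; -0.12 0.075 0.103 0 0 32; -0.153 0.0956 0.103 0 0 39; -0.153 0.0956 0.103 0 0 39"}}

```text
t: 7.92
ee_pos: [462.5, -130.4, 159.6]
orientation: [-0.86, 1.642, -1.639]
ft_force: [0.1, -0.1, -0.4]
width: 87.6
```

{"fn": "servo_tool", "kwargs": {"moves": "0 0 0 0 0 0; 0 0 0 0 0 0"}}

```text
t: 8.18
ee_pos: [466.2, -132.2, 159.9]
orientation: [-0.856, 1.641, -1.643]
ft_force: [0.0, -0.0, 0.3]
width: 87.7
```

Run:
```python
from h import *
np.set_printoptions(precision=3,suppress=True)
HEADF=HEAD+[]
for n in("top","side"):
    im=ctrl.get_image(n);np.savez(f"{n}3.npz",**im)
    r=(170,330,150,270) if n=="side" else (230,390,130,250)
    cv2.imwrite(f"pics/{n}3z.png",cv2.resize(im["pixels"][r[2]:r[3],r[0]:r[1],::-1],None,fx=5,fy=5,interpolation=cv2.INTER_CUBIC))
    print(n,fit(im,HEAD,(597,-233,.283),50,z=8,zr=(8,75)))
    if n=="side": print(n,fit(im,COUP,(465,-131.6,.965),25,zr=(0,100)))
o=ctrl.get_obs();M=R.from_rotvec(o["orientation"]).as_matrix();print(o["t"],o["ee_pos"],o["qpos"],np.degrees(np.arctan2(M[1,2],M[0,2])),M[:,1],o["ft_force"],o["width"])
```

```text
top (array([ 597.049, -235.186,    0.308]), np.float64(9.229615131742728))
side (array([ 595.806, -235.792,    0.256]), np.float64(8.553719083003942))
side (array([ 464.647, -131.803,    0.99 ]), np.float64(3.878020006926327))
8.275 [ 465.709 -132.074  159.647] [-0.301  0.342  1.997 -0.     0.802  0.308] -34.87358177929661 [ 0.001 -0.    -1.   ] [0.239 0.056 0.482] 87.5270494724391
```

View pics/side3z.png

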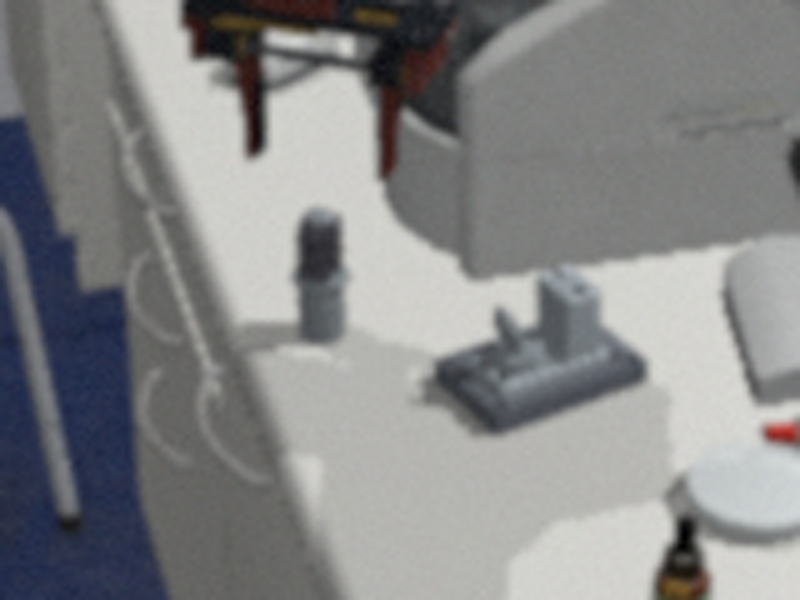

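View pics/top3z.png

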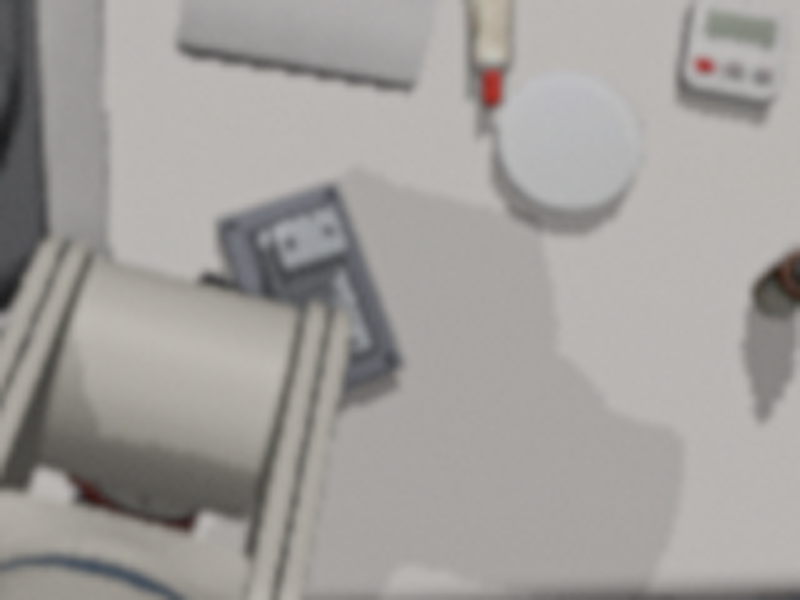

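{"fn": "servo_tool", "kwargs": {"moves": "0 0 -0.025 0 0 0; 0 0 -0.05 0 0 0; 0 0 -0.07 0 0 0; 0 0 -0.0845 0 0 0; 0 0 -0.0845 0 0 0; 0 0 -0.0845 0 0 0"}}

```text
t: 9.02
ee_pos: [465.3, -131.8, 75.6]
orientation: [-0.857, 1.641, -1.642]
ft_force: [-0.1, -1.1, -0.4]
width: 87.9
```

{"fn": "servo_tool", "kwargs": {"moves": "0 0 0 0 0 0; 0 0 0 0 0 0; 0 0 0 0 0 0; 0 0 0 0 0 0; 0 0 0 0 0 0; 0 0 0 0 0 0; 0 0 0 0 0 0", "hand": 255}}

```text
t: 9.9
ee_pos: [464.8, -131.5, 75.1]
orientation: [-0.858, 1.642, -1.641]
ft_force: [1.1, 0.5, -1.6]
width: 26.1
```

Run:
```python
from h import *
np.set_printoptions(precision=3,suppress=True)
o=ctrl.get_obs();M=R.from_rotvec(o["orientation"]).as_matrix();print(o["t"],o["ee_pos"],o["qpos"],np.degrees(np.arctan2(M[1,2],M[0,2])),M[:,1],o["ft_force"],o["width"])
# combined head-in-dock fit (snapshots 3), dock fixed
a=np.radians(25)
for n,dk in (("top",(597.8,-232.56,.286)),("side",(596.7,-234.1,.279))):
    im=np.load(f"{n}3.npz")
    q=proj(im,np.array([[dk[0]+i*60,dk[1]+j*60,k] for i in(-1,1) for j in(-1,1) for k in(0,75)]))
    roi=(int(q[:,0].min()),int(q[:,0].max()),int(q[:,1].min()),int(q[:,1].max()))
    D=im["depth"][roi[2]:roi[3],roi[0]:roi[1]]
    td=render(im,DOCK,pose(*dk),roi)
    def cost(p):
        th=render(im,HEAD,pose(p[0],p[1],p[2]/100,8),roi)
        e=np.abs(np.minimum(td,th)-D); m=(D>0)&(D>700 if n=="top" else D>0)
        if n=="top": m&=(D>1000)
        return np.minimum(e,15)[m].mean()
    b=None
    for k in range(4):
        x=np.array([dk[0],dk[1],28.4]) if b is None else b.x
        r=minimize(cost,x,method="Nelder-Mead",options=dict(initial_simplex=np.vstack([x,x+np.diag([4,4,8.])*(1 if k%2 else -.6)]),xatol=.05,fatol=1e-5))
        if b is None or r.fun<b.fun:b=r
    print(n,b.x,b.fun,"in dock frame",R.from_euler("z",-dk[2]).apply([b.x[0]-dk[0],b.x[1]-dk[1],0]))
```

```text
9.9 [ 464.78  -131.546   75.085] [-0.3    0.497  2.034  0.     0.611  0.307] -34.83438315634714 [-0.  0. -1.] [ 1.084  0.536 -1.605] 26.082014595528747
top [ 596.924 -234.164   27.755] 2.4601433804453072 in dock frame [-1.293 -1.292  0.   ]
side [ 595.122 -234.936   27.759] 6.2708847352439445 in dock frame [-1.748 -0.369  0.   ]
```

```bash
cat >> h.py <<'E'
NIP=[("c",17,-20,0),("c",8,0,28),("c",6.5,28,32),("c",3.5,32,41)]
def nippose(T):
    N=np.eye(4);N[:3,:3]=R.from_euler("y",-25,degrees=True).as_matrix();N[:3,3]=-20,0,30;return T@N
def fithead(im,p0,z,bg=None,zr=(0,90),rad=60,clip=15,dmin=0):
    q=proj(im,np.array([[p0[0]+i*rad,p0[1]+j*rad,k] for i in(-1,1) for j in(-1,1) for k in zr]))
    roi=(int(q[:,0].min()),int(q[:,0].max()),int(q[:,1].min()),int(q[:,1].max()))
    D=im["depth"][roi[2]:roi[3],roi[0]:roi[1]]
    td=np.full(D.shape,1e9) if bg is None else render(im,DOCK,pose(*bg),roi)
    def cost(p):
        T=pose(p[0],p[1],p[2]/100,z)
        e=np.abs(np.minimum(td,np.minimum(render(im,HEAD,T,roi),render(im,NIP,nippose(T),roi)))-D)
        return np.minimum(e,clip)[(D>dmin)].mean()
    b=None
    for k in range(5):
        x=np.array([p0[0],p0[1],p0[2]*100]) if b is None else b.x
        r=minimize(cost,x,method="Nelder-Mead",options=dict(initial_simplex=np.vstack([x,x+np.diag([4,4,8.])*(1 if k%2 else -.6)]),xatol=.05,fatol=1e-5))
        if b is None or r.fun<b.fun:b=r
    return b.x,b.fun
E
python3 - <<'E'
from h import *
np.set_printoptions(precision=3,suppress=True)
for n,dk,dm in (("top",(597.8,-232.56,.286),1000),("side",(596.7,-234.1,.279),0)):
    print(n,fithead(np.load(n+"0.npz"),(540.4,-406.7,-.395),0),fithead(np.load(n+"3.npz"),(596.5,-233.5,.282),8,dk,dmin=dm))
E
```

```text
top (array([ 541.   , -406.472,  -39.877]), np.float64(1.938885665762562)) (array([ 596.888, -234.151,   27.556]), np.float64(2.070660168004955))
side (array([ 539.793, -407.122,  -39.037]), np.float64(4.998387140805503)) (array([ 596.335, -235.778,   26.997]), np.float64(6.583517109313507))
```

{"fn": "servo_tool", "kwargs": {"moves": "0 0 0.03 0 0 0; 0 0 0.06 0 0 -4; 0.006 -0.012 0.09 0 0 -11; 0.02 -0.04 0.115 0 0 -19; 0.034 -0.07 0.115 0 0 -27; 0.047 -0.097 0.115 0 0 -34; 0.06 -0.1226 0.115 0 0 -39; 0.06 -0.1226 0.115 0 0 -39"}}

```text
t: 10.9
ee_pos: [525.3, -255.5, 189.9]
orientation: [-0.292, 2.071, -2.071]
ft_force: [-0.1, 0.8, -1.4]
width: 26.0
```

{"fn": "servo_tool", "kwargs": {"moves": "0 0 0 1.7 -5.8 0; 0 0 0 3.4 -11.5 0; 0 0 0 5.2 -18 0; 0 0 -0.01 6.9 -24.03 0; 0 0 -0.02 6.9 -24.03 0; 0 0 -0.024 6.9 -24.03 0; 0 0 -0.024 6.9 -24.03 0; 0 0 -0.024 6.9 -24.03 0"}}

```text
t: 11.9
ee_pos: [525.6, -254.0, 166.5]
orientation: [0.147, 1.919, -1.804]
ft_force: [-0.2, -0.0, -1.8]
width: 25.9
```

Run:
```python
from h import *
np.set_printoptions(precision=3,suppress=True)
ims={}
for n in("top","side"):
    im=ctrl.get_image(n);np.savez(f"{n}4.npz",**im)
    r=(200,320,140,240) if n=="side" else (230,390,130,250)
    cv2.imwrite(f"pics/{n}4z.png",cv2.resize(im["pixels"][r[2]:r[3],r[0]:r[1],::-1],None,fx=6 if n=="side" else 5,fy=6 if n=="side" else 5,interpolation=cv2.INTER_CUBIC))
o=ctrl.get_obs();M=R.from_rotvec(o["orientation"]).as_matrix();print(o["t"],o["ee_pos"],o["qpos"],M,o["ft_force"],o["width"])
d=-M[:,1];s=np.array([577.5,-239,38]);m=o["ee_pos"]-75.1*d
n=R.from_euler("z",.2805).as_matrix()@R.from_euler("y",-25,degrees=True).as_matrix()
print("mouth in seat frame",n.T@(m-s),"angle",np.degrees(np.arccos(d@n[:,2])))
```

```text
12.0 [ 525.416 -254.118  166.551] [-0.639  0.395  1.977  0.645  0.593  0.138] [[-0.87   0.406  0.279]
 [-0.253  0.116 -0.96 ]
 [-0.423 -0.906  0.002]] [-1.379  0.083 -1.283] 25.95028898093155
mouth in seat frame [ 5.189 -0.151 64.327] angle 0.0345528413990685
```

View pics/side4z.png

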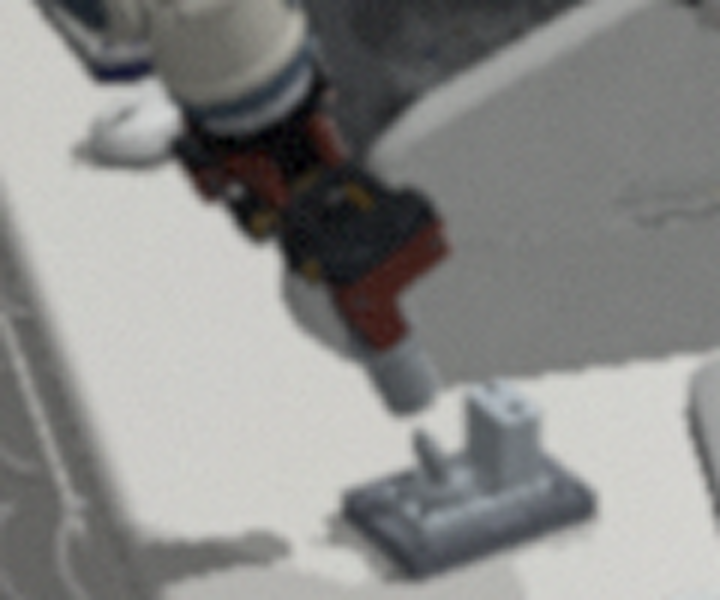

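View pics/top4z.png

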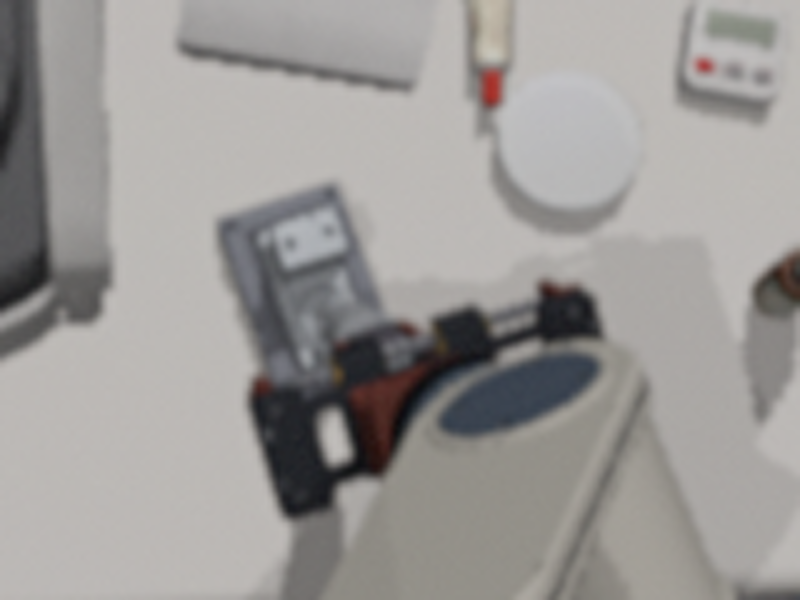

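Run:
```python
from h import *
np.set_printoptions(precision=2,suppress=True)
n=R.from_euler("z",.2805).as_matrix()@R.from_euler("y",-25,degrees=True).as_matrix()
m0=np.array([525.416,-254.118,166.551])-75.1*n[:,2]
s0=np.array([577.5,-239,38.])
Rz=R.from_euler("z",.2805).as_matrix()
for name in("side","top"):
    im=np.load(name+"4.npz")
    def run(parts,ctr,rad):
        q=proj(im,ctr);roi=(int(q[0]-rad),int(q[0]+rad),int(q[1]-rad),int(q[1]+rad))
        D=im["depth"][roi[2]:roi[3],roi[0]:roi[1]]
        def cost(p):
            off=p[0]*n[:,0]+p[1]*n[:,1]+(p[2]*n[:,2] if len(p)>2 else 0)
            t=1e9
            for prims,T in parts:
                T=T.copy();T[:3,3]+=off;t=np.minimum(t,render(im,prims,T,roi))
            e=np.minimum(np.abs(t-D),15);m=(D>0)
            return e[m].mean()
        b=None
        for k in range(5):
            x=np.zeros(2) if b is None else b.x
            r=minimize(cost,x,method="Nelder-Mead",options=dict(initial_simplex=np.vstack([x,x+np.diag([4,4.])*(1 if k%2 else -.6)]),xatol=.02,fatol=1e-5))
            if b is None or r.fun<b.fun:b=r
        return b.x,b.fun
    Tc=np.eye(4);Tc[:3,:3]=n;Tc[:3,3]=m0
    print(name,"coupler",run([(COUP[:2],Tc)],m0+20*n[:,2],9))
    Tn=np.eye(4);Tn[:3,:3]=n;Tn[:3,3]=s0
    Th=np.eye(4);Th[:3,:3]=Rz;Th[:3,3]=[596.7,-233.5,8]
    Td=pose(597.2,-233.3,.2825)
    print(name,"nipple tip",run([(NIP,Tn),(HEAD,Th),(DOCK,Td)],s0+25*n[:,2],8), "head",run([(NIP,Tn),(HEAD,Th),(DOCK,Td)],np.array([600,-233,40.]),20))
```

```text
side coupler (array([ 0.02, -1.17]), np.float64(7.836943593278792))
side nipple tip (array([-1.19, -2.61]), np.float64(5.421391260411649)) head (array([-1.45, -0.16]), np.float64(6.452566303129459))
top coupler (array([ 1.13, -1.5 ]), np.float64(10.879475435391907))
top nipple tip (array([ 0.04, -0.5 ]), np.float64(7.469349538372181)) head (array([-0.07, -0.47]), np.float64(4.212768509321185))
```

{"fn": "servo_tool", "kwargs": {"moves": "-0.0052 -0.0015 -0.0025 0 0 0; -0.0052 -0.0015 -0.0025 0 0 0; -0.0003 -0.0001 -0.0134 0 0 0; 0.0045 0.0013 -0.0242 0 0 0; 0.0086 0.0025 -0.0333 0 0 0; 0.0086 0.0025 -0.0333 0 0 0; 0.0086 0.0025 -0.0333 0 0 0"}}

```text
t: 12.88
ee_pos: [533.5, -251.6, 132.7]
orientation: [0.148, 1.92, -1.804]
ft_force: [0.2, 0.0, -1.4]
width: 26.0
```

```bash
cat > st.py <<'E'
from h import *
np.set_printoptions(precision=2,suppress=True)
o=ctrl.get_obs();M=R.from_rotvec(o["orientation"]).as_matrix()
d=-M[:,1];s=np.array([577.5,-239,38]);m=o["ee_pos"]-75.1*d
n=R.from_euler("z",.2805).as_matrix()@R.from_euler("y",-25,degrees=True).as_matrix()
print(o["t"],"mouth in seat frame",n.T@(m-s),"angle",np.degrees(np.arccos(min(1,d@n[:,2]))),"F seat frame",n.T@o["ft_force"],"mom",n.T@o["moment"],"w",o["width"])
E
cat > pic.py <<'E'
import sys
from h import *
k=sys.argv[1]
im=ctrl.get_image("side");np.savez(f"side{k}.npz",**im)
cv2.imwrite(f"pics/side{k}z.png",cv2.resize(im["pixels"][150:240,220:320,::-1],None,fx=6,fy=6,interpolation=cv2.INTER_CUBIC))
E
python3 st.py; python3 pic.py 5
```

```text
12.875 mouth in seat frame [-1.44  0.05 30.09] angle 0.010527452004532587 F seat frame [-0.38 -0.04 -1.34] mom [0.01 0.27 0.09] w 26.007356813425307
```

View pics/side5z.png

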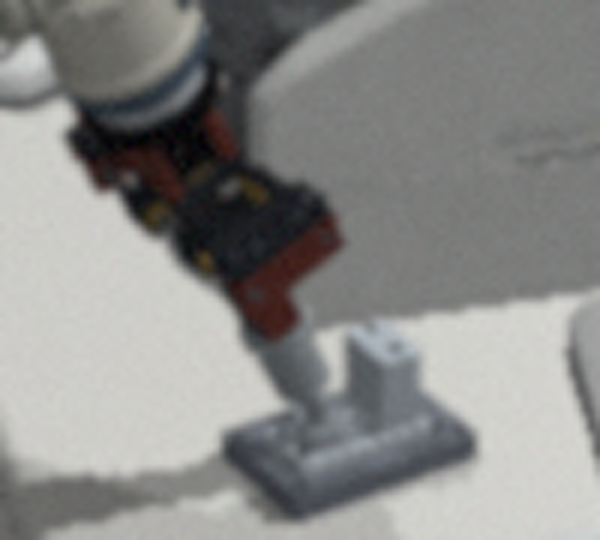

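{"fn": "servo_tool", "kwargs": {"moves": "0.0012 0.0004 -0.0027 0 0 0; 0.0024 0.0007 -0.0054 0 0 0; 0.0032 0.0009 -0.0072 0 0 0; 0.0032 0.0009 -0.0072 0 0 0"}}

```text
t: 13.42
ee_pos: [536.7, -250.7, 125.5]
orientation: [0.148, 1.92, -1.804]
ft_force: [0.6, 0.1, -1.2]
width: 25.9
```

```bash
python3 st.py
```

```text
13.425 mouth in seat frame [-1.55  0.04 22.16] angle 0.011980452699578707 F seat frame [ 0.07 -0.1  -1.3 ] mom [ 0.01  0.28 -0.02] w 25.873479837302668
```

{"fn": "servo_tool", "kwargs": {"moves": "0.0010 0.0003 -0.0023 0 0 0; 0.0020 0.0006 -0.0045 0 0 0; 0.0030 0.0009 -0.0068 0 0 0; 0.0041 0.0012 -0.0091 0 0 0; 0.0041 0.0012 -0.0091 0 0 0"}}

```text
t: 14.05
ee_pos: [540.6, -249.4, 116.0]
orientation: [0.148, 1.921, -1.805]
ft_force: [2.4, -0.0, -6.8]
width: 25.9
```

```bash
python3 st.py
```

```text
14.05 mouth in seat frame [-1.86  0.28 11.78] angle 0.04205456962071496 F seat frame [-0.74 -0.68 -7.15] mom [-0.04  0.26  0.  ] w 25.850576180708423
```

{"fn": "servo_tool", "kwargs": {"moves": "0.0012 0.0004 -0.0027 0 0 0; 0.0024 0.0007 -0.0054 0 0 0; 0.0032 0.0009 -0.0072 0 0 0; 0.0032 0.0009 -0.0072 0 0 0"}}

```text
t: 14.55
ee_pos: [543.8, -248.6, 109.4]
orientation: [0.148, 1.92, -1.804]
ft_force: [-5.1, 0.5, 4.2]
width: 25.7
```

```bash
python3 st.py
```

```text
14.55 mouth in seat frame [-1.58  0.08  4.43] angle 0.005374841246794246 F seat frame [-2.56  1.85  5.77] mom [0.29 0.72 0.03] w 25.687513610622997
```

{"fn": "servo_tool", "kwargs": {"moves": "0.0004 0.0001 -0.0009 0 0 0; 0.0008 0.0002 -0.0018 0 0 0; 0.0012 0.0004 -0.0027 0 0 0; 0.0012 0.0004 -0.0027 0 0 0"}}

```text
t: 15.05
ee_pos: [544.9, -248.3, 107.0]
orientation: [0.148, 1.92, -1.804]
ft_force: [-5.9, -0.5, 5.8]
width: 26.1
```

```bash
python3 st.py
```

```text
15.05 mouth in seat frame [-1.54  0.08  1.71] angle 0.017131756439940745 F seat frame [-2.79  1.13  7.72] mom [ 0.26  0.8  -0.03] w 26.068050630601153
```

{"fn": "servo_tool", "kwargs": {"moves": "0.0004 0.0001 -0.0009 0 0 0; 0.0008 0.0002 -0.0018 0 0 0; 0.0008 0.0002 -0.0018 0 0 0"}}

```text
t: 15.42
ee_pos: [545.8, -248.3, 106.3]
orientation: [0.149, 1.919, -1.804]
ft_force: [-12.3, -0.7, 17.8]
width: 25.9
```

```bash
python3 st.py
```

```text
15.425 mouth in seat frame [-0.96 -0.2   0.74] angle 0.08131656402538381 F seat frame [-3.33  2.74 21.18] mom [0.79 0.96 0.03] w 25.914525516538284
```

{"fn": "servo_tool", "kwargs": {"moves": "0 0 0 0 0 0; 0 0 0 0 0 0; 0 0 0 0 0 0; 0 0 0 0 0 0"}}

```text
t: 15.92
ee_pos: [545.8, -248.3, 106.3]
orientation: [0.149, 1.919, -1.804]
ft_force: [-13.5, 0.1, 17.3]
width: 25.7
```

```bash
python3 st.py; python3 pic.py 6
python3 - <<'E'
from h import *
np.set_printoptions(precision=2,suppress=True)
for name in("side","top"):
    im=ctrl.get_image(name);np.savez(name+"7.npz",**im)
    if name=="top": cv2.imwrite("pics/top7z.png",cv2.resize(im["pixels"][130:250,230:390,::-1],None,fx=5,fy=5,interpolation=cv2.INTER_CUBIC))
    C=cloud(im)
    if name=="top":
        Rz=R.from_euler("z",.2825).as_matrix();L=(C-[597.2,-233.3,0])@Rz
        m=(np.abs(L[...,0]-22)<10)&(np.abs(L[...,1])<15)&(L[...,2]>50)&(L[...,2]<95);print("post top z",np.median(L[m][:,2]),m.sum())
E
python3 st.py
```

```text
15.925 mouth in seat frame [-0.97 -0.22  0.73] angle 0.0814244565115659 F seat frame [-4.43  3.79 21.17] mom [0.82 0.96 0.03] w 25.65470135540435
post top z 74.89288652539335 65
16.075 mouth in seat frame [-0.98 -0.21  0.74] angle 0.0801065360152488 F seat frame [-3.97  2.83 20.94] mom [ 0.77  0.97 -0.04] w 26.094821698746006
```

View pics/side6z.png

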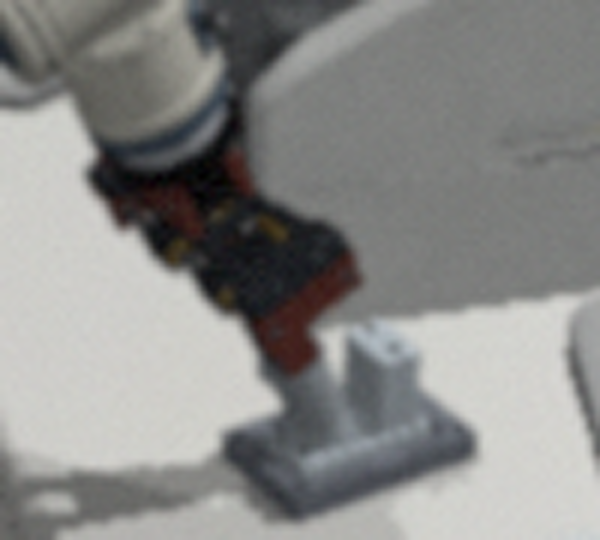

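View pics/top7z.png

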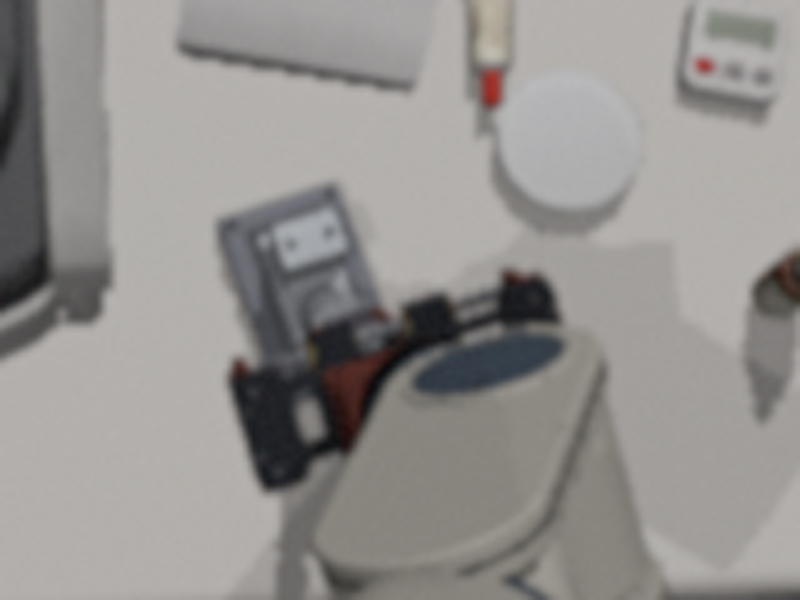

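Run:
```python
from workcell import ctrl
print(ctrl.close_job())
```

```text
the job is handed in; nothing more can be done
None
```

I seated the manifold head in the dock pocket with its nipple towards the robot and let go of it. I then pressed the purge coupler onto the nipple, tilted 25°, and handed the job in at about 16 s while still gripping and pushing. No verdict was reported.

**Head:** the camera showed the top of the post at 74.9 mm, against 75 mm when seated. Its position agreed with the dock to about 1–2 mm, though the side and top camera fits differed from each other by up to 1.6 mm. I did not check the head's tilt separately.

**Coupler:** it passed the spring balls and the push rose gradually to about 9 N against the valve pin. It then jumped to about 21 N at a hard stop. By the arm's own reading the mouth was 0.7 mm from the estimated seat and about 1 mm off to the side, with an axis error under 0.1°. The gripper stayed closed on the coupler at 26 mm. The sideways load was about 4–5 N.

**What I could not check:** the valve pin travel could not be seen directly, so I inferred it from the force steps. The dish and bottle look unmoved in the last top picture. The mouse is outside that crop, but the arm did not go near it.

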